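# Unhook a keyed brake-pad pack from the display peg and stand it in the job tray

## Task

Take the blue brake-pad pack off its display peg: squeeze the two green tabs on its hanger together to open the keeper, and, still squeezing, lift it over the peg's upturned tip as you slide it off; the peg's outer end is bent, so feel how high to lift. Then stand the pack upright in the tall pocket of the red job tray, all the way down, and let go. Be gentle with the stand, which is loose on the bench and must not be dragged or tipped, and leave the yellow pack hanging and the oil bottle and screwdriver where they are.

Things in the scene. Friction and masses are not known exactly. Their poses are not given: they have to be found in the camera images.
- blue_pack: Clear clamshell of brake pads on a blue card, with a black hanger on top; 60 to 140 g. Origin: centre of its flat foot; x thickness, y width, z up. Foot block 18 x 52 x 56 mm high, card 4 x 70 x 80 mm high, hanger plate 6 mm thick from z = 80 to 116 mm. The hanger has a closed hang hole, two green tabs above, and two teeth that lock the hole.
- blue_pack_grip (a point): Midway between the blue pack's two green tabs, 132 mm above its foot: pinch here from above, along the pack's y. The tabs pivot at y = +-13, z = 112 mm and lean outward up to z = 145 mm: 54 mm over their top ends at rest; squeezed home 32 mm, with upright parallel outer faces 16 mm wide (x), from z = 118 to 146 mm.
- blue_pack_hole (a point): Where the peg's axis lies in the blue pack's hole as it hangs, 105 mm above its foot. Hole: 18 mm wide, from z = 85.5 mm up to a V-shaped roof, apex z = 108 mm. With the tabs at rest the teeth close it below the peg (tooth tops at z = 97 mm): the pack can then rise only 5 mm on the peg. Tabs squeezed: it can rise about 16 mm before the hole's bottom meets the wire under it.
- blue_pack_tab_l (a joint): Swing of the blue pack's tab on its +y side: 0 rad at rest, 0.35 rad squeezed home. Sprung: needs about 3 N at the tab to start and 9 N to hold home; 25 N is a good grip. Teeth are clear of the peg from about 0.28 rad. Squeezing can press the pack down on the peg with some 10 N, gone once it is lifted a few mm.
- blue_pack_tab_r (a joint): The same for the tab on its -y side.
- stand: Loose display stand, 1.8 kg; faces -x. Origin: on the bench under the middle of its cross bar. Base plate x -140 to +60 mm, 290 mm wide, 10 mm thick; posts at y = +-124 mm; cross bar along y, top at z = 171 mm. At y = +-85 mm two wire pegs, 6 mm thick, axis z = 165 mm, leave the bar towards -x, level for 62 mm; then see peg_right_bend. Blue hangs on either, 35 to 50 mm from the bar.
- job_tray: Red steel tray fixed to the bench. Origin: on the bench under the centre of its tall pocket. The pocket is open upward, 28 mm (x) by 84 mm (y) inside, walls 4 mm thick and 44 mm high; the pack stands in it with its thickness along the tray's x, either way round. Towards the tray's +x adjoins a shallow bin of nuts, 24 mm high, 70 mm long.
- pocket_floor (a point): Centre of the inner floor of the pocket, about 5 mm above the bench.
- yellow_pack: The same kind of pack with a yellow card, hanging on the other peg; leave it hanging. Same size and axes.
- oil_bottle: White oil bottle with red cap, 44 mm diameter, 120 mm high, standing; origin at the centre of its underside. Leave alone.
- screwdriver: Blue-handled screwdriver lying on the bench; leave alone.
- peg_right_bend (a point): On the axis of the stand's peg at y = -85 mm, 62 mm from the bar. Both pegs run on 30 mm from such a point, then turn up square, the round tip ending 15 mm above the wire's axis. These outer 30 mm are bent by use, anywhere from 8 mm down to 10 mm up at the tip, differently on each peg and not told: feel or look. On a straight one a pack must rise 12 mm to pass the tip.

How it is judged:
By the outcome, as a careful person would: the job done as asked, in the order asked, and still so for the second after the job is handed in, with the robot touching nothing.
It also fails if it takes over 59 s, if anything falls off the work surface, if the arm or the gripper's body presses on something with over 40 N, if the wrist force passes 120 N, or if a joint passes its speed limit or range.

## Robot

A 6-joint arm with a two-finger parallel gripper is mounted at the origin on the work surface. World frame = base frame: x ahead of the robot, y to its left, z up, the work surface at z = 0. Lengths are in mm, angles in rad, forces in N, time in s.
With the tool pointing down it reaches from about 300 to 875 mm from the base axis. Payload 4.2 kg.
Tool frame: the origin (TCP) lies at the very end of the fingers, on their centre line; the grasp point (between the pads) lies 19 mm behind it (env.grasp_offset is the distance from the TCP to the grasp point, in mm); z points along the fingers, y is the line along which they close (so a half turn about z gives the same grasp; the last joint's range is limited). The gripper opens to 85 mm and grips with 20 to 120 N. Pads are 22 mm wide; open, the fingers measure 114 mm over their backs; the gripper's body (76 mm by 85 mm) begins 54 mm behind the grasp point. The pads swing forward as they close: fully open they stand 13 mm farther back than shut.
Start: joints at [1.265, 0.32, 1.565, -0, 1.257, -0.02], TCP at [162.108, 551.69, 231.338] pointing down, gripper open.
Joint ranges: [-3.11, 3.11], [-0.84, 2.01], [0.21, 2.61], [-1.34, 4.49], [0.05, 2.63], [-2.56, 2.56]. Speed limits (rad/s): [2.57, 2.57, 3.14, 3.14, 3.14, 3.14].

## Interface

Orientations are given as a unit quaternion [x, y, z, w].
In Python, from bench import monitor, cams, sign_off, env gives the robot as it stands.
- The arm moves only by the tool play_rows, never from a script. Its argument "rows" is a list of rows, each a list of 4 numbers: the shift along the world's x, y, z in m, then the turn about the world's z in degrees. A call has 1 to 5 rows; each row is the pose to reach, as a shift and turn from the pose commanded when the call began; what a row does not reach only later rows make up. A row lasts 1/12 s, in which the tool goes at most 41.7 mm and 7.16 degrees, less where a joint would pass 70% of its speed; a pose out of reach is approached as far as the arm can. A call with a gripper value outside its range is refused whole. "jaw" is the opening, from -1 (shut) to 1 (fully open), so that 0 is half open, set as the call begins (left out, the last holds). The fingers move at their own pace and stop on an object; the grip force is fixed at half the most. Time passes only in rows, so rows that repeat a pose let the fingers close. It gives the time, the measured TCP pose, the force, the opening and the grip force at its end, in the units of the state.
- monitor.get_state(): the state, without advancing time (a new reading comes with each control period).
- cams.read_camera(name): name is "side" or "top" or "wrist"; returns a dict with "color" (384x512x3 uint8, blue, green, red), "fov_y" (degrees; the focal length in pixels is half the picture's height over the tangent of half this angle, whatever the lens; pixels are square), "cx", "cy" (the principal point, pixels), "k1" (the pictures are not rectified: a ray, as slopes to the right and down, at radius r is drawn at 1 + k1 r^2 times it, then the intrinsics apply), "T" (4x4, takes a point from camera to world coordinates); the wrist camera has in their place "T_tool_cam" (4x4, takes a point from camera to tool coordinates, whose origin is the TCP and whose axes are the flange's). Camera axes: x right, y up, looking along -z (the intrinsics and any distortion apply to the point x, -y, -z); pixel columns grow to the right and rows downward; lengths in mm; the calibration is good to about 2 mm. A picture is of the moment at which its call begins: read the wrist's pose just before it. There is no depth.
- sign_off(): hands the job in; it is judged then, once.
The state is a dict: "time": time; "joint_positions": joint angles; "joint_velocities": joint speeds; "tau": joint torques, N m; "tool_pos": TCP position; "tool_rot": TCP orientation; "wrist_force": force on the tool from outside, world axes, zero at the start; "ft_torque": the same for the moment, N m; "width": finger opening in mm; "grasp_force": force on a finger pad.
Only numpy, scipy, OpenCV 4.12 (cv2) and the standard library are available. Lean on these libraries where they do the work, as an engineer would, in place of code of your own. Each camera call takes 0.05 s, during which the arm holds its last target. There are 200 camera calls.

## Working session

There is one attempt and no reset: what is moved stays moved. The work goes in short steps, Python scripts to look and compute and a tool call to move; the robot and the scene stay as the last step left them, time stands still between calls to the robot, and variables do not carry over. Pictures are saved under pics/ and viewed, at most 13 in all, crops included, and the job is handed in when it is done.

Besides the shell and the picture viewer there is one more tool, called after "Emit:" as name(argument=value, ...), one argument or row to a line, values as JSON. play_rows: Moves the arm, as the interface text tells. Its arguments: {"type":"object","properties":{"rows":{"type":"array","items":{"type":"array","items":{"type":"number"}}},"jaw":{"type":"number"}},"required":["rows"]}

```bash
mkdir -p pics; ls; cat > h.py <<'E'
import numpy as np, cv2
from bench import monitor, cams, sign_off, env
from scipy.spatial.transform import Rotation as R
def grab(name):
    s=monitor.get_state(); c=cams.read_camera(name)
    if name=="wrist":
        T=np.eye(4);T[:3,:3]=R.from_quat(s["tool_rot"]).as_matrix();T[:3,3]=s["tool_pos"]
        c["T"]=T@np.array(c["T_tool_cam"])
    c["T"]=np.array(c["T"]);return c
def f(c): return 192/np.tan(np.radians(c["fov_y"])/2)
def ray(c,u,v):
    d=np.array([(u-c["cx"])/f(c),(v-c["cy"])/f(c)]);s=d.copy()
    for _ in range(20): s=d/(1+c["k1"]*(s@s))
    w=c["T"][:3,:3]@np.array([s[0],-s[1],-1.]);return c["T"][:3,3],w
def onz(c,u,v,z):
    o,w=ray(c,u,v);return o+w*(z-o[2])/w[2]
def proj(c,p):
    q=np.linalg.inv(c["T"])@np.append(p,1);s=np.array([q[0],-q[1]])/-q[2]
    return s*(1+c["k1"]*(s@s))*f(c)+[c["cx"],c["cy"]]
def tri(c1,p1,c2,p2):
    o1,a=ray(c1,*p1);o2,b=ray(c2,*p2)
    t=np.linalg.lstsq(np.c_[a,-b],o2-o1,rcond=None)[0]
    x,y=o1+a*t[0],o2+b*t[1];return (x+y)/2,np.linalg.norm(x-y)
E
python3 - <<'E'
from h import *
import pickle
d={n:grab(n) for n in("side","top")}
pickle.dump(d,open("c0.pkl","wb"))
for n in d: print(n,d[n]["fov_y"],d[n]["k1"],d[n]["T"].round(2).tolist()); cv2.imwrite(f"pics/{n}0.png",d[n]["color"])
im=np.vstack([d["side"]["color"],d["top"]["color"]])
s=monitor.get_state();print(s["time"],s["width"],s["tool_rot"])
E
```

```text
pics
side 49.71296886177591 -0.13420630688946014 [[-1.0, 0.06, -0.05, 520.43], [-0.08, -0.75, 0.66, 642.41], [0.0, 0.66, 0.75, 911.58], [0.0, 0.0, 0.0, 1.0]]
top 48.637862214131 -0.03654513619308581 [[-0.01, 0.99, -0.16, 377.64], [-1.0, -0.01, 0.01, -40.19], [0.01, 0.16, 0.99, 1151.29], [0.0, 0.0, 0.0, 1.0]]
0.1 85.34370547068302 [ 1.42404877e-01  9.89808177e-01 -7.79226579e-04 -1.26266284e-04]
```

View pics/side0.png

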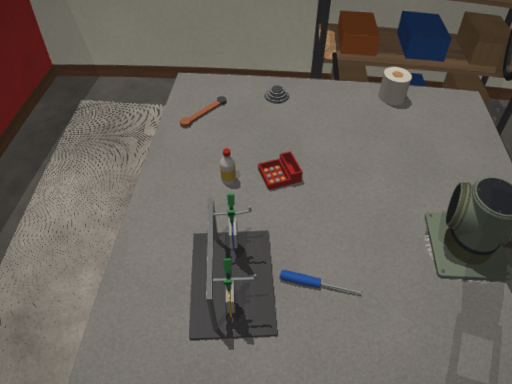

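View pics/top0.png

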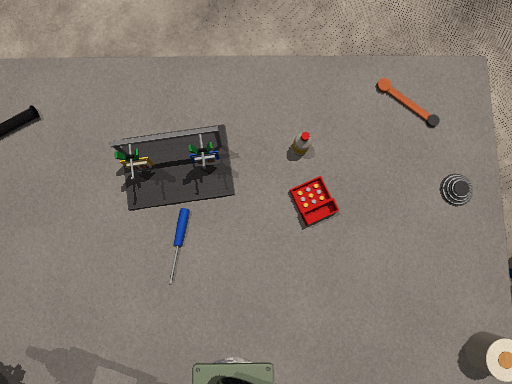

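The side and top views show the stand at top (125-235, 125-210), with blue on its -y peg at (203,153) and yellow at (132,160). The tray is at (314,202) with its pocket toward the robot, the bottle at (302,145) and the screwdriver at (180,245).

```bash
python3 - <<'E'
from h import *
import pickle
d=pickle.load(open("c0.pkl","rb"))
for n in d:
    hsv=cv2.cvtColor(d[n]["color"],cv2.COLOR_BGR2HSV)
    for nm,lo,hi in(("green",(50,120,40),(75,255,255)),("red",(0,180,60),(5,255,255))):
        k,l,st,ce=cv2.connectedComponentsWithStats(cv2.inRange(hsv,lo,hi))
        for i in range(1,k):
            if st[i,4]>12: print(n,nm,st[i],ce[i].round(1))
c,s=d["top"],d["side"]
print("baseplate corners",[onz(c,u,v,10).round()[:2] for u,v in((129,209.5),(234.5,195))])
a=c["color"][110:220,105:345];cv2.imwrite("pics/topc.png",cv2.resize(a,(800,367),interpolation=cv2.INTER_CUBIC))
a=s["color"][140:340,180:310];cv2.imwrite("pics/sidec.png",cv2.resize(a,(390,600),interpolation=cv2.INTER_CUBIC))
E
```

```text
side green [228 194   6  13  56] [230.4 199.5]
side green [228 210   6   4  20] [230.7 211.5]
side green [230 215   3   7  16] [231.3 217.7]
side green [224 258   7  15  95] [227.1 264.6]
side green [224 279   7  10  41] [227.4 282.8]
side red [   0    0   52  136 4180] [18.6 57.2]
side red [224 149   5   7  30] [225.9 151.9]
side red [259 153  43  36 579] [282.6 170. ]
side red [271 175  10   5  19] [275.1 176.9]
top green [206 142   7   9  41] [209.  146.1]
top green [189 145   9   8  52] [192.6 148.7]
top green [133 148   6  12  35] [135.7 153.6]
top green [115 152  11   8  66] [119.8 155.3]
top red [301 132   8   8  50] [304.8 135.5]
top red [ 290  176   49   49 1031] [313.5 201.4]
baseplate corners [array([502., 276.]), array([540.,  -9.])]
```

View pics/topc.png

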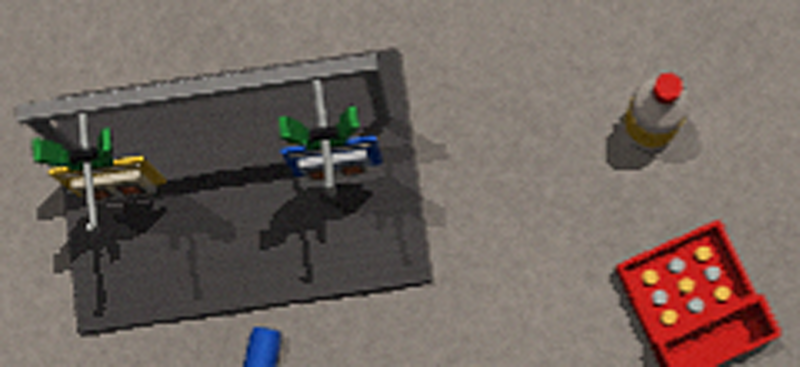

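View pics/sidec.png

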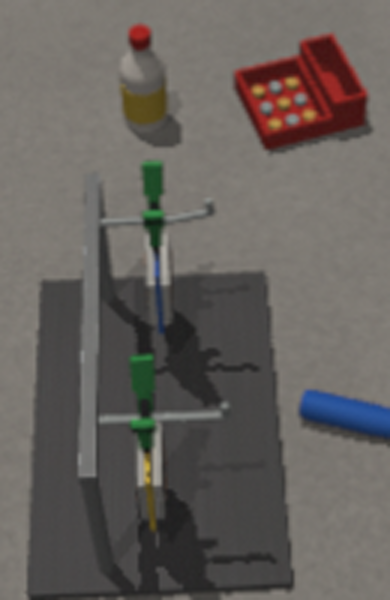

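```bash
python3 - <<'E'
from h import *
import pickle
d=pickle.load(open("c0.pkl","rb"));c,s=d["top"],d["side"]
for u,v in((209,146.1),(192.6,148.7)): print(onz(c,u,v,192).round(1))
# peg tips (crop px)
t=lambda u,v:(105+(u+.5)*.3-.5,110+(v+.5)*.3-.5)
q=lambda u,v:(180+(u+.5)/3-.5,140+(v+.5)/3-.5)
for nm,a,b in(("b root",(318,84),(101,222)),("b tip",(331,185),(210,208)),("y root",(82,117),(98,420)),("y tip",(93,226),(225,407))):
    print(nm,*tri(c,t(*a),s,q(*b)))
for u,v in((321,211),): print("pocket",onz(c,u,v,44))
E
```

```text
[629.1  45.  192. ]
[623.2  83.  192. ]
b root [665.00627787  69.22635953 163.64912303] 0.9255796154225896
b tip [584.99373794  58.15649084 176.60301186] 4.522253495085501
y root [641.75508722 238.41951935 164.5335402 ] 1.263956247880924
y tip [558.55904867 225.44509315 173.02101365] 2.6238605094399956
pocket [ 490.92889498 -236.49059793   44.        ]
```

Emit:
play_rows(
  rows=[
    [0.03, -0.02, 0.02, 5],
    [0.06, -0.045, 0.04, 10],
    [0.09, -0.075, 0.05, 15],
    [0.12, -0.105, 0.06, 20],
    [0.15, -0.135, 0.07, 24],
  ],
  jaw=1,
)

```text
time: 0.52
tool_pos: [307.5, 420.7, 299.7]
tool_rot: [-0.069, 0.998, -0.0, -0.0]
wrist_force: [0.1, 0.1, 0.7]
width: 85.3
grasp_force: 0.0
```

Emit:
play_rows(
  rows=[
    [0.025, -0.03, 0, 0],
    [0.05, -0.06, 0, 0],
    [0.075, -0.09, 0, 0],
    [0.1, -0.12, 0, 0],
    [0.125, -0.15, 0, 0],
  ],
)

```text
time: 0.93
tool_pos: [432.3, 270.3, 299.3]
tool_rot: [-0.067, 0.998, -0.0, -0.0]
wrist_force: [0.2, 0.1, 0.2]
width: 85.8
grasp_force: 0.0
```

Emit:
play_rows(
  rows=[
    [0.025, -0.03, 0, 0],
    [0.05, -0.06, 0, 0],
    [0.075, -0.09, 0, 0],
    [0.1, -0.12, 0, 0],
    [0.125, -0.15, 0, 0],
  ],
)

```text
time: 1.35
tool_pos: [557.4, 120.3, 299.1]
tool_rot: [-0.066, 0.998, 0.0, -0.0]
wrist_force: [-0.1, 1.1, -0.3]
width: 85.5
grasp_force: 0.0
```

Emit:
play_rows(
  rows=[
    [0.025, -0.03, 0, 0],
    [0.04, -0.06, 0, 0],
    [0.04, -0.06, 0, 0],
    [0.04, -0.06, 0, 0],
  ],
)

```text
time: 1.68
tool_pos: [597.0, 60.6, 298.4]
tool_rot: [-0.065, 0.998, 0.0, -0.001]
wrist_force: [-0.7, 1.0, -0.5]
width: 85.0
grasp_force: 0.0
```

```bash
python3 - <<'E'
from h import *
import pickle
c=grab("wrist");pickle.dump(c,open("w1.pkl","wb"));cv2.imwrite("pics/w1.png",c["color"])
s=monitor.get_state();print(s["tool_pos"],s["wrist_force"],np.array(c["T_tool_cam"]).round(2).tolist(),c["fov_y"],c["k1"])
E
```

```text
[596.45336911  61.78374179 298.76341872] [-0.30047952  0.59718599 -0.20780966] [[-0.0, 0.96, 0.29, 75.49], [1.0, 0.0, 0.0, -0.29], [0.0, 0.29, -0.96, -142.17], [0.0, 0.0, 0.0, 1.0]] 58.76370344475248 -0.07744107318538473
```

View pics/w1.png

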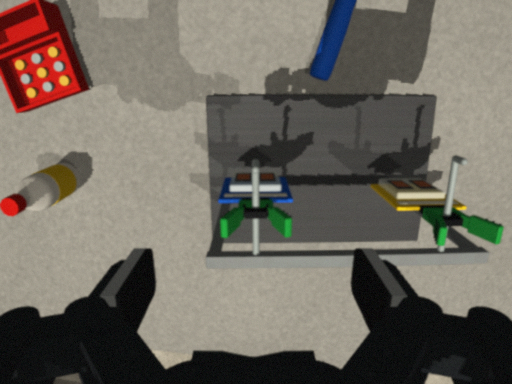

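```bash
python3 - <<'E'
from h import *
import pickle
d=pickle.load(open("c0.pkl","rb"));c,s=d["top"],d["side"];w=pickle.load(open("w1.pkl","rb"))
hsv=cv2.cvtColor(w["color"],cv2.COLOR_BGR2HSV);m=cv2.inRange(hsv,(50,120,40),(75,255,255))
k,l,st,ce=cv2.connectedComponentsWithStats(m)
for i in range(1,k):
    if st[i,4]>30: print(st[i],ce[i].round(1),onz(w,*ce[i],192).round(1))
print("top ends",onz(w,221,228,205).round(1),onz(w,291.5,228,205).round(1))
print("peg",onz(w,255,250,165),onz(w,255,195,165))
t=lambda u,v:(105+(u+.5)*.3-.5,110+(v+.5)*.3-.5)
q=lambda u,v:(180+(u+.5)/3-.5,140+(v+.5)/3-.5)
print("tip w-t",*tri(c,t(331,185),w,(255,161)),"w-s",*tri(s,q(210,208),w,(255,161)))
print("ytip w-t",*tri(c,t(93,226),w,(459,159)),"w-s",*tri(s,q(225,407),w,(459,159)))
print("bar front corners",onz(w,207,264,171),onz(w,487,261,171))
for x in(575,580,585): print(x,[proj(k,(x,57.5,z)).round(1).tolist() for k in(c,s,w) for z in (165,180,190)])
E
```

```text
[220 200  32  38 562] [232.6 218.9] [624.4  47.7 192. ]
[260 200  32  37 563] [278.1 218.3] [619.4  83.  192. ]
[423 208  24  37 460] [436.3 222.2] [606.8 210.7 192. ]
[452 209  51  35 714] [481.7 227.5] [606.7 251.4 192. ]
top ends [627.5  40.  205. ] [620.7  92.5 205. ]
peg [662.7626192   70.62328759 165.        ] [611.30965911  63.84014095 165.        ]
tip w-t [589.69546705  60.67549932 147.47456661] 7.533898081138664 w-s [581.1729755   59.34992726 176.62413481] 3.224573815446969
ytip w-t [557.34311941 223.68202054 177.64184195] 3.326578624202741 w-s [556.74461184 226.00198024 173.35613446] 1.0140934414330516
bar front corners [679.08496318  29.55670098 171.        ] [645.75011014 285.59499378 171.        ]
575 [[204.5, 171.3], [203.9, 170.0], [203.5, 169.1], [253.2, 211.9], [253.1, 207.8], [253.1, 205.0], [253.1, 152.3], [253.1, 155.9], [253.1, 158.6]]
580 [[204.6, 169.2], [203.9, 167.9], [203.5, 167.0], [251.0, 211.8], [250.9, 207.7], [250.9, 204.9], [252.3, 158.2], [252.3, 162.2], [252.3, 165.0]]
585 [[204.6, 167.1], [204.0, 165.8], [203.5, 164.9], [248.8, 211.6], [248.7, 207.5], [248.7, 204.8], [251.6, 164.1], [251.5, 168.3], [251.4, 171.4]]
```

The wrist view shows blue's tabs at (232,219)/(278,218), its peg on column 255 with the tip near row 160, and the bar at row 258. The tip height isn't resolved yet, so I'll take an oblique view from the -y side.

Emit:
play_rows(
  rows=[
    [0, -0.03, 0, 0],
    [0, -0.06, -0.01, 0],
    [0, -0.09, -0.03, 0],
    [0, -0.12, -0.055, 0],
    [0, -0.145, -0.075, 0],
  ],
)

```text
time: 2.15
tool_pos: [595.7, -82.8, 223.6]
tool_rot: [-0.067, 0.998, 0.0, -0.0]
wrist_force: [-0.3, -1.0, 0.7]
width: 85.2
grasp_force: 0.0
```

Emit:
play_rows(
  rows=[
    [0, 0, 0, 0],
    [0, 0, 0, 0],
  ],
)

```text
time: 2.32
tool_pos: [595.6, -82.2, 223.5]
tool_rot: [-0.066, 0.998, 0.001, -0.001]
wrist_force: [0.8, -0.2, -0.0]
width: 85.2
grasp_force: 0.0
```

```bash
python3 - <<'E'
from h import *
import pickle
c=grab("wrist");pickle.dump(c,open("w2.pkl","wb"))
p=[proj(c,x) for x in((671,68,165),(580,56,180))];print(p)
s=monitor.get_state();print(s["tool_pos"])
cv2.imwrite("pics/w2.png",c["color"])
u,v=np.mean(p,0).astype(int);u0=max(0,min(u-70,512-140));v0=max(0,min(v-90,384-180));print(u0,v0)
a=c["color"][v0:v0+180,u0:u0+140];b=cv2.resize(a,None,fx=3.3,fy=3.3,interpolation=cv2.INTER_CUBIC)
cv2.imwrite("pics/w2c.png",b)
E
```

```text
[array([441.52690816, 329.00312676]), array([480.76427184, 221.72726784])]
[596.49869293 -81.59426799 224.80738505]
372 185
```

View pics/w2c.png

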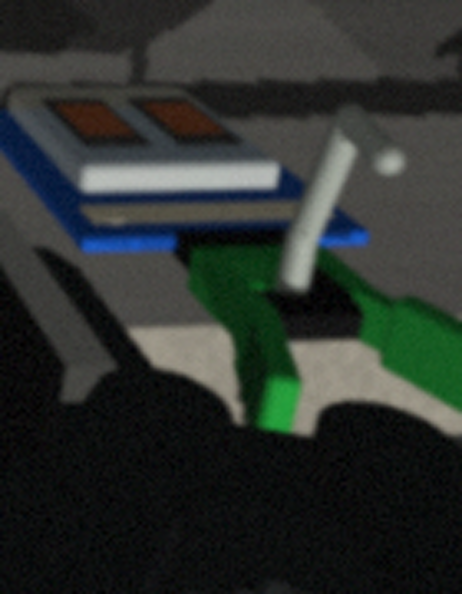

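```bash
python3 - <<'E'
from h import *
import pickle
w=pickle.load(open("w2.pkl","rb"))
n=np.array([-.1318,1,0]);k=n@np.array([611.3,63.84,0])
for nm,u,v in(("wire at hanger",295,280),("a",300,255),("b",309,225),("mid",322,195),("c",333,167),("elbow",347,140),("tip",390,162)):
    o,d=ray(w,372+(u+.5)/3.3-.5,185+(v+.5)/3.3-.5)
    p=o+d*(k-n@o)/(n@d);print(nm,p.round(1), ((665-p[0])/.991).round(1))
E
```

```text
wire at hanger [620.3  65.  166.1] 45.1
a [614.6  64.3 165.9] 50.9
b [607.4  63.3 166.7] 58.2
mid [599.7  62.3 168.7] 65.9
c [593.   61.4 170.1] 72.7
elbow [586.3  60.5 172.5] 79.5
tip [585.2  60.4 185.3] 80.6
```

The oblique view shows the wire level at z≈166, then rising to an elbow at crop (347,140), z≈172, with the tip at (390,162), z≈186. The bend is therefore about 7 mm up. The pack hangs at x≈622, so I'll move over it.

Emit:
play_rows(
  rows=[
    [0, 0.01, 0.03, 0],
    [0.01, 0.05, 0.03, 0],
    [0.02, 0.09, 0.03, 0],
    [0.0275, 0.13, 0.03, 0],
    [0.0275, 0.1475, 0.03, 0],
  ],
)

```text
time: 2.78
tool_pos: [625.1, 71.5, 256.4]
tool_rot: [-0.069, 0.998, 0.002, 0.002]
wrist_force: [-0.2, -0.5, -1.3]
width: 85.1
grasp_force: 0.0
```

Emit:
play_rows(
  rows=[
    [0, 0, 0, 0],
    [0, 0, -0.02, 0],
    [0, 0, -0.04, 0],
  ],
)

```text
time: 3.03
tool_pos: [625.1, 66.5, 217.0]
tool_rot: [-0.068, 0.998, -0.0, 0.003]
wrist_force: [0.9, 0.1, -0.1]
width: 85.4
grasp_force: 0.0
```

```bash
python3 - <<'E'
from h import *
c=grab("wrist");cv2.imwrite("pics/w3.png",c["color"])
s=monitor.get_state();print(s["tool_pos"],s["wrist_force"])
hsv=cv2.cvtColor(c["color"],cv2.COLOR_BGR2HSV);m=cv2.inRange(hsv,(50,120,40),(75,255,255))
k,l,st,ce=cv2.connectedComponentsWithStats(m)
for i in range(1,k):
    if st[i,4]>30: print(st[i],ce[i].round(1),onz(c,*ce[i],192).round(1))
E
```

```text
[622.23984153  65.79188612 211.39507289] [-2.35347389 -0.03644284 -3.34204474]
[ 199  195   48   59 1193] [219.  223.6] [623.   47.7 192. ]
[ 258  195   46   54 1149] [283.9 222.4] [617.7  81.6 192. ]
[476 207  36  55 929] [496.5 225.2] [604.1 199.7 192. ]
```

View pics/w3.png

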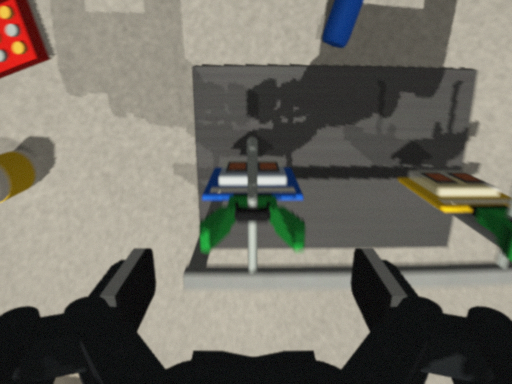

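Tabs at (219,224)/(284,222) are centred between the fingers. Descending.

Emit:
play_rows(
  rows=[
    [-0.0015, 0, -0.012, 0],
    [-0.0015, 0, -0.024, 0],
    [-0.0015, 0, -0.034, 0],
    [-0.0015, 0, -0.038, 0],
    [-0.0015, 0, -0.038, 0],
  ],
)

```text
time: 3.5
tool_pos: [622.3, 64.7, 176.2]
tool_rot: [-0.067, 0.998, 0.0, -0.001]
wrist_force: [0.1, 0.4, 0.9]
width: 85.4
grasp_force: 0.0
```

Emit:
play_rows(
  rows=[
    [0, 0, 0, 0],
    [0, 0, 0, 0],
    [0, 0, 0, 0],
    [0, 0, 0, 0],
  ],
  jaw=0.1,
)

```text
time: 3.83
tool_pos: [623.7, 64.4, 178.3]
tool_rot: [-0.067, 0.998, -0.0, 0.002]
wrist_force: [0.5, -1.2, 3.1]
width: 47.3
grasp_force: 3.9
```

Emit:
play_rows(
  rows=[
    [0, 0, 0, 0],
    [0, 0, 0, 0],
    [0, 0, 0, 0],
    [0, 0, 0, 0],
  ],
  jaw=-0.1,
)

```text
time: 4.17
tool_pos: [624.1, 64.4, 179.1]
tool_rot: [-0.066, 0.998, -0.0, 0.003]
wrist_force: [-0.3, 0.0, 7.3]
width: 38.4
grasp_force: 5.5
```

Emit:
play_rows(
  rows=[
    [0, 0, 0, 0],
    [0, 0, 0, 0],
    [0, 0, 0, 0],
    [0, 0, 0, 0],
  ],
  jaw=-0.5,
)

```text
time: 4.5
tool_pos: [624.1, 65.0, 179.8]
tool_rot: [-0.066, 0.998, 0.0, 0.003]
wrist_force: [-1.2, 0.6, 9.8]
width: 29.2
grasp_force: 60.6
```

Emit:
play_rows(
  rows=[
    [0, 0, 0, 0],
    [0, 0, 0, 0],
    [0, 0, 0, 0],
  ],
)

```text
time: 4.75
tool_pos: [624.1, 64.9, 179.8]
tool_rot: [-0.066, 0.998, 0.0, 0.003]
wrist_force: [-0.9, 0.7, 10.4]
width: 29.4
grasp_force: 60.6
```

Emit:
play_rows(
  rows=[
    [0, 0, 0.002, 0],
    [0, 0, 0.004, 0],
    [0, 0, 0.006, 0],
    [0, 0, 0.006, 0],
    [0, 0, 0.006, 0],
  ],
)

```text
time: 5.17
tool_pos: [622.5, 64.6, 182.2]
tool_rot: [-0.066, 0.998, 0.0, -0.0]
wrist_force: [-0.4, 0.5, -0.5]
width: 29.7
grasp_force: 59.5
```

Emit:
play_rows(
  rows=[
    [0, 0, 0.002, 0],
    [0, 0, 0.004, 0],
    [0, 0, 0.004, 0],
    [0, 0, 0.004, 0],
  ],
)

```text
time: 5.5
tool_pos: [622.8, 64.6, 186.7]
tool_rot: [-0.066, 0.998, 0.0, 0.0]
wrist_force: [-0.3, -0.1, -1.6]
width: 29.6
grasp_force: 59.5
```

Emit:
play_rows(
  rows=[
    [0, 0, 0.002, 0],
    [0, 0, 0.0035, 0],
    [0, 0, 0.0035, 0],
    [0, 0, 0.0035, 0],
  ],
)

```text
time: 5.83
tool_pos: [622.7, 64.7, 190.2]
tool_rot: [-0.066, 0.998, 0.0, 0.0]
wrist_force: [-0.4, -0.4, -1.0]
width: 29.4
grasp_force: 59.5
```

Emit:
play_rows(
  rows=[
    [-0.003, -0.0004, 0, 0],
    [-0.006, -0.0008, 0, 0],
    [-0.009, -0.0012, 0.001, 0],
    [-0.012, -0.0016, 0.002, 0],
    [-0.012, -0.0016, 0.002, 0],
  ],
)

```text
time: 6.25
tool_pos: [610.0, 62.9, 192.4]
tool_rot: [-0.066, 0.998, 0.0, -0.0]
wrist_force: [-0.4, 0.5, -1.4]
width: 29.3
grasp_force: 59.5
```

Emit:
play_rows(
  rows=[
    [-0.002, -0.0003, 0.0008, 0],
    [-0.004, -0.0005, 0.0016, 0],
    [-0.006, -0.0008, 0.0024, 0],
    [-0.007, -0.001, 0.003, 0],
    [-0.007, -0.001, 0.003, 0],
  ],
)

```text
time: 6.67
tool_pos: [603.5, 62.0, 195.3]
tool_rot: [-0.067, 0.998, 0.0, 0.0]
wrist_force: [-0.1, 0.4, -1.4]
width: 30.0
grasp_force: 59.5
```

Emit:
play_rows(
  rows=[
    [-0.002, -0.0003, 0.001, 0],
    [-0.004, -0.0005, 0.002, 0],
    [-0.006, -0.0008, 0.003, 0],
    [-0.007, -0.0009, 0.0035, 0],
    [-0.007, -0.0009, 0.0035, 0],
  ],
)

```text
time: 7.08
tool_pos: [596.5, 61.1, 198.8]
tool_rot: [-0.066, 0.998, 0.0, 0.0]
wrist_force: [0.6, -0.5, -0.0]
width: 29.5
grasp_force: 59.5
```

Emit:
play_rows(
  rows=[
    [0, 0, 0.001, 0],
    [0, 0, 0.001, 0],
    [0, 0, 0.001, 0],
  ],
)

```text
time: 7.33
tool_pos: [596.7, 61.1, 199.5]
tool_rot: [-0.066, 0.998, 0.0, -0.0]
wrist_force: [0.4, -0.2, -1.2]
width: 29.3
grasp_force: 59.5
```

Emit:
play_rows(
  rows=[
    [0, 0, 0.001, 0],
    [0, 0, 0.0015, 0],
    [0, 0, 0.0015, 0],
  ],
)

```text
time: 7.58
tool_pos: [596.6, 61.1, 200.2]
tool_rot: [-0.066, 0.998, 0.0, -0.0]
wrist_force: [1.0, -0.3, -6.1]
width: 29.2
grasp_force: 59.4
```

Emit:
play_rows(
  rows=[
    [-0.001, -0.0001, 0, 0],
    [-0.002, -0.0003, 0, 0],
    [-0.003, -0.0004, 0, 0],
    [-0.003, -0.0004, 0, 0],
  ],
)

```text
time: 7.92
tool_pos: [593.3, 60.7, 201.0]
tool_rot: [-0.067, 0.998, 0.0, -0.0]
wrist_force: [0.3, -0.4, -4.6]
width: 29.6
grasp_force: 59.5
```

Emit:
play_rows(
  rows=[
    [-0.001, -0.0001, 0.0003, 0],
    [-0.002, -0.0003, 0.0005, 0],
    [-0.003, -0.0004, 0.0005, 0],
    [-0.003, -0.0004, 0.0005, 0],
  ],
)

```text
time: 8.25
tool_pos: [590.2, 60.3, 201.7]
tool_rot: [-0.067, 0.998, 0.0, -0.0]
wrist_force: [-0.6, 0.8, -4.1]
width: 29.3
grasp_force: 59.7
```

Emit:
play_rows(
  rows=[
    [-0.001, -0.0001, -0.0005, 0],
    [-0.003, -0.0004, -0.0005, 0],
    [-0.005, -0.0007, -0.0005, 0],
    [-0.006, -0.0008, -0.0005, 0],
  ],
)

```text
time: 8.58
tool_pos: [584.4, 59.4, 201.6]
tool_rot: [-0.066, 0.998, 0.0, 0.0]
wrist_force: [0.7, -1.2, -0.4]
width: 29.3
grasp_force: 60.0
```

Emit:
play_rows(
  rows=[
    [-0.002, -0.0003, 0, 0],
    [-0.004, -0.0005, 0, 0],
    [-0.006, -0.0008, 0, 0],
    [-0.006, -0.0008, 0, 0],
  ],
)

```text
time: 8.92
tool_pos: [578.2, 58.7, 201.1]
tool_rot: [-0.066, 0.998, 0.0, -0.0]
wrist_force: [-0.1, -0.5, -1.5]
width: 29.3
grasp_force: 60.0
```

Emit:
play_rows(
  rows=[
    [-0.004, -0.0005, 0, 0],
    [-0.009, -0.0012, 0, 0],
    [-0.016, -0.002, 0, 0],
    [-0.025, -0.0033, 0, 0],
    [-0.035, -0.0046, 0, 0],
  ],
)

```text
time: 9.33
tool_pos: [542.7, 54.0, 200.9]
tool_rot: [-0.066, 0.998, 0.0, -0.0]
wrist_force: [-0.6, 0.3, -1.4]
width: 29.6
grasp_force: 60.0
```

Emit:
play_rows(
  rows=[
    [-0.015, -0.002, 0.005, 0],
    [-0.03, -0.004, 0.02, 0],
    [-0.04, -0.006, 0.04, 0],
    [-0.045, -0.006, 0.05, 0],
    [-0.045, -0.006, 0.05, 0],
  ],
)

```text
time: 9.75
tool_pos: [498.6, 48.2, 253.7]
tool_rot: [-0.066, 0.998, 0.0, 0.003]
wrist_force: [-0.2, -0.7, -0.4]
width: 29.5
grasp_force: 60.0
```

```bash
python3 - <<'E'
from h import *
import pickle
s=monitor.get_state();print(s["time"],s["tool_pos"],s["wrist_force"],s["width"])
d=pickle.load(open("c0.pkl","rb"))
# stand moved? compare side edges; picture
b=grab("top");sd=grab("side");a=np.hstack([cv2.resize(sd["color"][130:350,170:400],(460,440),interpolation=cv2.INTER_CUBIC),cv2.resize(d["top"]["color"][165:240,280:350],(330,353),interpolation=cv2.INTER_CUBIC)[:440] if 0 else cv2.copyMakeBorder(cv2.resize(d["top"]["color"][170:235,285:345],(330,357),interpolation=cv2.INTER_CUBIC),0,83,0,0,0)])
cv2.imwrite("pics/m.png",a)
E
```

```text
9.75 [498.63852125  48.16847114 253.74359752] [-0.17864931 -0.72991404 -0.43476249] 29.504940871404795
```

View pics/m.png

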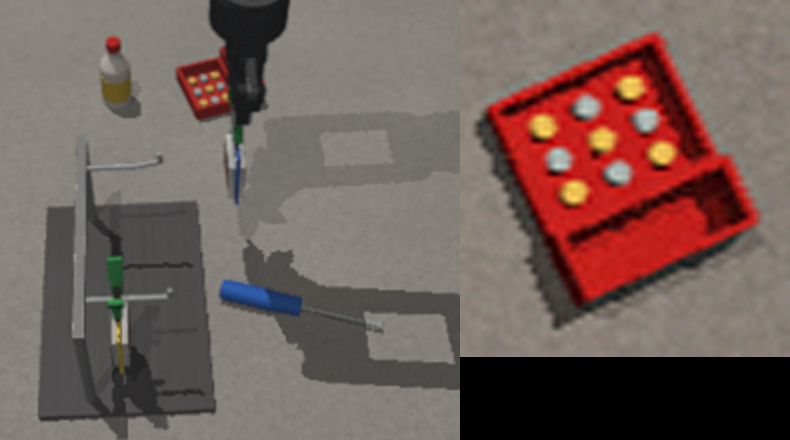

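The pack is off, the stand is unmoved and yellow still hangs. The pocket rim corners are visible in the tray crop at (553,238), (727,158), (757,218) and (582,303).

```bash
python3 - <<'E'
from h import *
import pickle
c=pickle.load(open("c0.pkl","rb"))["top"]
t=lambda u,v:(285+(u-460+.5)/5.5-.5,170+(v+.5)/5.5-.5)
P=np.array([onz(c,*t(*p),44)[:2] for p in((553,238),(727,158),(757,218),(582,303))]);print(P.round(1),P.mean(0))
e=[P[0]-P[1],P[3]-P[2],P[0]-P[3],P[1]-P[2]];print([(np.linalg.norm(v).round(1),np.degrees(np.arctan2(v[1],v[0])).round(1)) for v in e])
b=onz(c,304.8,135.5,115);print("bottle",b)
E
```

```text
[[ 486.5 -185.1]
 [ 524.2 -269.8]
 [ 495.2 -283. ]
 [ 455.4 -198. ]] [ 490.32673768 -233.98457158]
[(np.float64(92.7), np.float64(114.0)), (np.float64(93.9), np.float64(115.1)), (np.float64(33.6), np.float64(22.6)), (np.float64(31.9), np.float64(24.6))]
bottle [ 675.3612397 -189.6931463  115.       ]
```

Emit:
play_rows(
  rows=[
    [0, -0.03, 0.005, 5],
    [0, -0.06, 0.01, 10],
    [0, -0.09, 0.01, 15],
    [0, -0.12, 0.01, 20],
    [0, -0.15, 0.01, 20],
  ],
)

```text
time: 10.27
tool_pos: [498.6, -103.1, 259.5]
tool_rot: [-0.24, 0.971, 0.001, -0.001]
wrist_force: [0.1, -0.4, -1.0]
width: 29.8
grasp_force: 60.1
```

Emit:
play_rows(
  rows=[
    [0, -0.01, 0, 0],
    [0, -0.01, 0, 0],
    [0, -0.01, 0, 0],
  ],
)

```text
time: 10.52
tool_pos: [498.6, -111.6, 259.9]
tool_rot: [-0.238, 0.971, 0.001, -0.001]
wrist_force: [0.3, 0.2, -1.5]
width: 29.6
grasp_force: 60.0
```

```bash
python3 - <<'E'
from h import *
import pickle
c=grab("wrist");pickle.dump(c,open("w4.pkl","wb"));cv2.imwrite("pics/w4.png",c["color"])
s=monitor.get_state();print(s["tool_pos"],s["tool_rot"])
E
```

```text
[ 498.6197522  -110.96788579  260.14789038] [-2.38725185e-01  9.71086599e-01  8.89059373e-04 -5.58444245e-04]
```

View pics/w4.png

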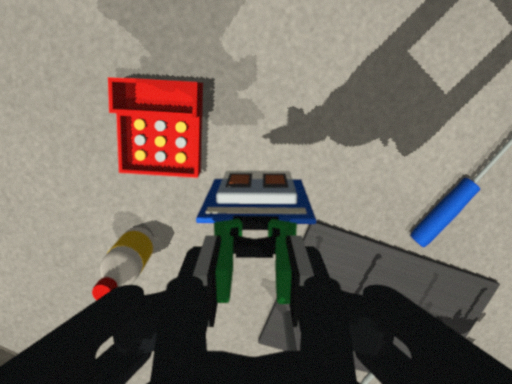

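```bash
python3 - <<'E'
from h import *
import pickle
c=pickle.load(open("w4.pkl","rb"))
hsv=cv2.cvtColor(c["color"],cv2.COLOR_BGR2HSV)
m=cv2.inRange(hsv,(0,150,130),(8,255,255))|cv2.inRange(hsv,(174,150,130),(180,255,255));m[200:]=0
cn=max(cv2.findContours(m,0,1)[0],key=cv2.contourArea)
ap=cv2.approxPolyDP(cn,3,True)[:,0];print(ap.tolist())
for p in ap: print(p,onz(c,*map(float,p),44).round(1))
cv2.imwrite("pics/w4c.png",cv2.resize(c["color"][65:185,95:215],(600,600),interpolation=cv2.INTER_CUBIC))
E
```

```text
[[109, 77], [109, 111], [117, 115], [119, 171], [196, 177], [196, 82]]
[109  77] [ 491.1 -280.7   44. ]
[109 111] [ 523.  -268.1   44. ]
[117 115] [ 523.1 -258.9   44. ]
[119 171] [ 578.6 -234.9   44. ]
[196 177] [ 545.8 -156.8   44. ]
[196  82] [ 455.4 -198.8   44. ]
```

View pics/w4c.png

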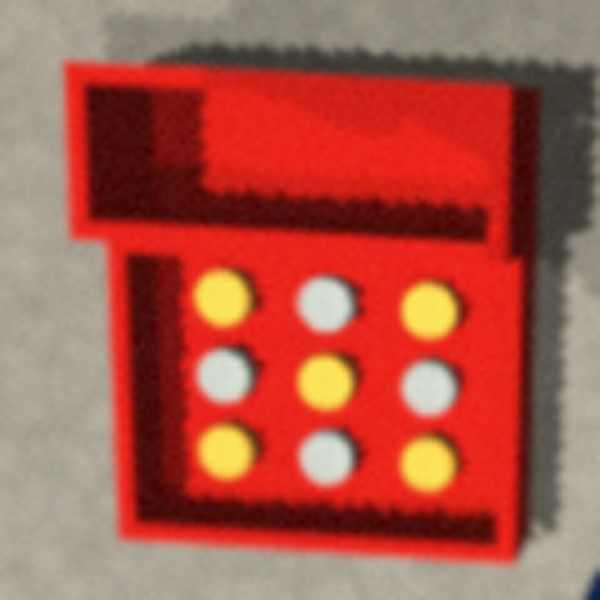

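The crop shows the pocket rim corners at (66,63), (512,86), (511,258) and (72,238).

```bash
python3 - <<'E'
from h import *
import pickle
c=pickle.load(open("w4.pkl","rb"))
P=np.array([onz(c,95+(u+.5)/5-.5,65+(v+.5)/5-.5,44)[:2] for u,v in((66,63),(512,86),(511,258),(72,238))])
print(P.round(1),P.mean(0));e=[P[1]-P[0],P[2]-P[3],P[3]-P[0],P[2]-P[1]];print([(np.linalg.norm(v).round(1),np.degrees(np.arctan2(v[1],v[0])).round(1)) for v in e])
E
```

```text
[[ 491.8 -281.7]
 [ 454.8 -198. ]
 [ 486.1 -183.5]
 [ 524.2 -267.6]] [ 489.22976065 -232.70357161]
[(np.float64(91.6), np.float64(113.8)), (np.float64(92.4), np.float64(114.4)), (np.float64(35.3), np.float64(23.5)), (np.float64(34.5), np.float64(24.8))]
```

```bash
python3 - <<'E'
from h import *
import pickle
c=pickle.load(open("w4.pkl","rb"));Tt=c["T"]@np.linalg.inv(np.array(c["T_tool_cam"]));I=np.linalg.inv(Tt)
for nm,u,v,h in(("card top L",197,221,80),("card top R",315,222,80),("block top back",256,204,56),("block top L",217,204,56),("block top R",298,204,56),("card bot L",212,180,0),("card bot R",303,180,0),("block bot front",256,172,0)):
    z=260.1-119.8+h;p=onz(c,u,v,z);print(nm,(I@np.append(p,1))[:3].round(1))
print(cv2.imwrite("pics/w4d.png",cv2.resize(c["color"][160:260,190:320],(780,600),interpolation=cv2.INTER_CUBIC)))
E
```

```text
card top L [  0.2 -32.5  39.5]
card top R [-0.5 35.6 39.7]
block top back [ 2.   1.7 63.6]
block top L [  2.  -23.3  63.5]
block top R [ 2.  28.6 63.6]
card bot L [  2.3 -32.9 119.5]
card bot R [  2.3  39.7 119.7]
block bot front [  8.9   2.1 119.6]
True
```

View pics/w4d.png

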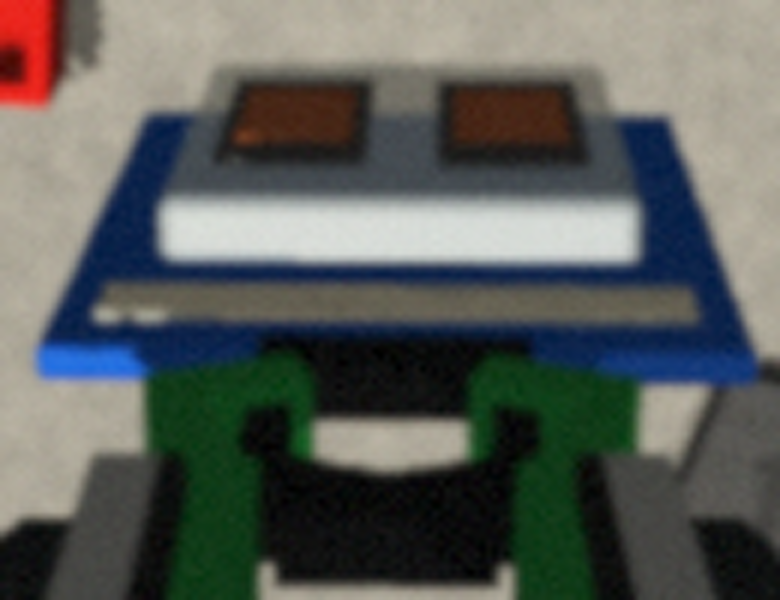

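Pack hangs square, within about 2 mm of the tool axis. Now over the pocket.

Emit:
play_rows(
  rows=[
    [-0.002, -0.03, 0, -1],
    [-0.004, -0.06, 0, -2],
    [-0.006, -0.09, 0, -3],
    [-0.008, -0.115, 0, -3.4],
    [-0.008, -0.1235, 0, -3.4],
  ],
)

```text
time: 10.98
tool_pos: [490.8, -236.7, 260.6]
tool_rot: [-0.21, 0.978, -0.0, -0.0]
wrist_force: [0.1, -0.4, -1.5]
width: 29.4
grasp_force: 60.0
```

Emit:
play_rows(
  rows=[
    [0, 0, 0, 0],
    [0, 0, -0.02, 0],
    [0, 0, -0.05, 0],
    [0, 0, -0.075, 0],
    [0, 0, -0.08, 0],
  ],
)

```text
time: 11.4
tool_pos: [488.5, -231.9, 177.0]
tool_rot: [-0.211, 0.978, 0.003, -0.003]
wrist_force: [-0.2, -0.6, 0.1]
width: 29.4
grasp_force: 60.1
```

Emit:
play_rows(
  rows=[
    [0, 0, 0, 0],
    [0, 0, 0, 0],
  ],
)

```text
time: 11.57
tool_pos: [491.6, -234.5, 182.0]
tool_rot: [-0.211, 0.978, -0.0, 0.001]
wrist_force: [-0.3, -0.5, -0.4]
width: 29.1
grasp_force: 60.1
```

```bash
python3 - <<'E'
from h import *
c=grab("wrist");s=monitor.get_state();print(s["tool_pos"],s["tool_rot"])
a=c["color"][100:320,110:400];cv2.imwrite("pics/w5.png",cv2.resize(a,None,fx=2.7,fy=2.7,interpolation=cv2.INTER_CUBIC))
print(proj(c,(489.5,-233.3,44)))
E
```

```text
[ 491.93881971 -234.94304808  182.69755548] [-2.10416408e-01  9.77610753e-01 -7.80022090e-04  1.24151915e-03]
[255.67246753 174.95364613]
```

View pics/w5.png

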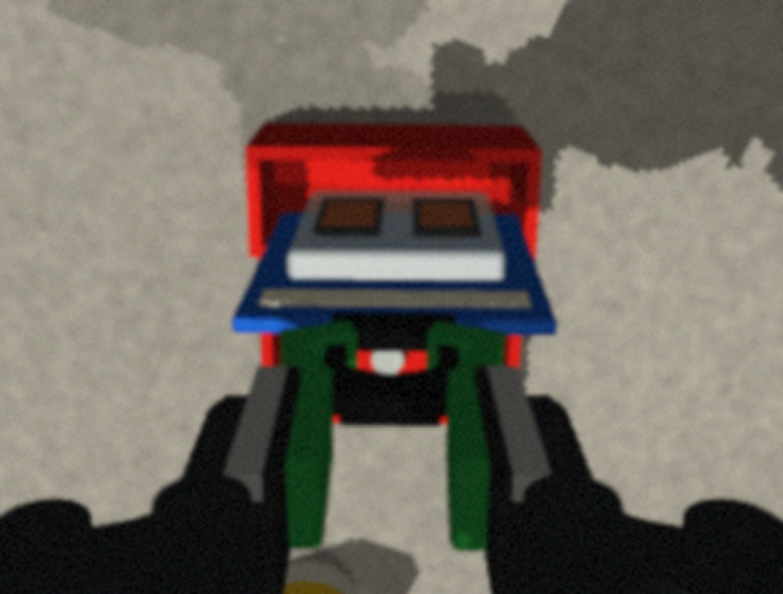

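```bash
python3 - <<'E'
from h import *
c=grab("wrist");Tt=c["T"]@np.linalg.inv(np.array(c["T_tool_cam"]));I=np.linalg.inv(Tt)
g=lambda u,v,z:(I@np.append(onz(c,110+(u+.5)/2.7-.5,100+(v+.5)/2.7-.5,z),1))[:3].round(1)
print("foot front",g(395,193,62.5),"rim outer",g(392,146,44),"inner",g(392,160,44),"L",g(248,150,44),g(262,165,44),"R",g(541,150,44),g(527,165,44),"card foot",g(281,214,62.5),g(518,214,62.5))
E
```

```text
foot front [  9.4   2.1 120.2] rim outer [ 19.7   1.3 138.7] inner [ 15.3   1.3 138.7] L [ 18.5 -43.4 138.7] [ 13.8 -39.2 138.7] R [ 18.5  47.6 138.6] [ 13.8  43.4 138.6] card foot [  3.  -31.6 120.3] [  3.   38.5 120.1]
```

The pack is centred: about 5.5 mm gap to the front wall, lateral error under 1 mm. Lowering.

Emit:
play_rows(
  rows=[
    [0, 0, -0.008, 0],
    [0, 0, -0.018, 0],
    [0, 0, -0.028, 0],
    [0, 0, -0.038, 0],
    [0, 0, -0.042, 0],
  ],
)

```text
time: 12.08
tool_pos: [489.5, -234.9, 136.8]
tool_rot: [-0.21, 0.978, 0.001, -0.001]
wrist_force: [0.6, 0.4, -1.9]
width: 29.7
grasp_force: 60.1
```

Emit:
play_rows(
  rows=[
    [0, 0, -0.003, 0],
    [0, 0, -0.006, 0],
    [0, 0, -0.009, 0],
    [0, 0, -0.012, 0],
    [0, 0, -0.012, 0],
  ],
)

```text
time: 12.5
tool_pos: [490.5, -235.3, 126.6]
tool_rot: [-0.21, 0.978, 0.0, -0.0]
wrist_force: [0.1, 0.7, -1.8]
width: 29.8
grasp_force: 60.1
```

Emit:
play_rows(
  rows=[
    [0, 0, -0.001, 0],
    [0, 0, -0.002, 0],
    [0, 0, -0.003, 0],
    [0, 0, -0.003, 0],
  ],
)

```text
time: 12.83
tool_pos: [491.0, -235.4, 124.7]
tool_rot: [-0.21, 0.978, -0.0, 0.0]
wrist_force: [-0.7, 1.2, 2.9]
width: 29.6
grasp_force: 60.4
```

Touching the floor at the expected height (+3–4 N). I'll open gently.

Emit:
play_rows(
  rows=[
    [0, 0, 0, 0],
    [0, 0, 0, 0],
    [0, 0, 0, 0],
    [0, 0, 0, 0],
  ],
  jaw=0,
)

```text
time: 13.17
tool_pos: [490.5, -235.3, 123.8]
tool_rot: [-0.21, 0.978, 0.0, -0.0]
wrist_force: [-1.4, 0.4, -0.4]
width: 43.0
grasp_force: 3.9
```

Emit:
play_rows(
  rows=[
    [0, 0, 0, 0],
    [0, 0, 0, 0],
    [0, 0, 0, 0],
    [0, 0, 0, 0],
    [0, 0, 0, 0],
  ],
  jaw=1,
)

```text
time: 13.58
tool_pos: [490.8, -235.4, 124.1]
tool_rot: [-0.21, 0.978, -0.0, 0.0]
wrist_force: [0.4, 0.2, 0.3]
width: 85.6
grasp_force: 0.0
```

Emit:
play_rows(
  rows=[
    [0, 0, 0.005, 0],
    [0, 0, 0.015, 0],
    [0, 0, 0.035, 0],
    [0, 0, 0.06, 0],
    [0, 0, 0.09, 0],
  ],
)

```text
time: 14.0
tool_pos: [490.0, -235.0, 214.9]
tool_rot: [-0.21, 0.978, 0.001, -0.001]
wrist_force: [0.2, 0.4, -0.1]
width: 85.3
grasp_force: 0.0
```

Emit:
play_rows(
  rows=[
    [-0.02, 0, 0.02, 0],
    [-0.05, 0, 0.04, 0],
    [-0.08, 0, 0.06, 0],
    [-0.11, 0, 0.06, 0],
    [-0.11, 0, 0.06, 0],
  ],
)

```text
time: 14.42
tool_pos: [378.7, -231.8, 276.6]
tool_rot: [-0.206, 0.978, -0.002, -0.001]
wrist_force: [-0.8, 0.3, -0.3]
width: 85.4
grasp_force: 0.0
```

```bash
python3 - <<'E'
from h import *
c=grab("wrist");s=monitor.get_state();print(s["time"],s["tool_pos"])
sd=grab("side")
a=np.hstack([cv2.resize(c["color"],(400,300)),cv2.resize(sd["color"][120:345,170:370],(400,300))]);
cv2.imwrite("pics/end.png",a)
I=c
for z,h in((201,205-60-140+0),):pass
E
```

```text
14.4667 [ 380.86332186 -232.26354459  275.98526217]
```

View pics/end.png

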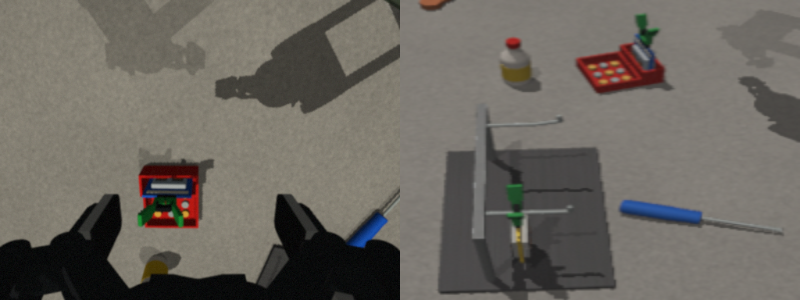

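The pack stands upright in the pocket (side crop around (645,45)). The yellow pack still hangs, and the bottle, screwdriver and stand are undisturbed.

```bash
python3 -c "
from h import *
print(sign_off())"
```

```text
the job is handed in; nothing more can be done
None
```

The blue pack is off its peg and stands upright, all the way down and released, in the tall pocket of the red tray; the last picture showed the yellow pack, stand, bottle and screwdriver undisturbed, and the job was handed in at about 14.5 s.

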